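Make up the cooking tray and the breakfast tray

TASK

Make up two trays from the things on the chopping board. In the long tray stand the pepper mill in the middle compartment, with the tall jar and the square tin in the two end compartments, either way round; in the short tray stand the egg cup and the small jar, one in each compartment, either way round. Set everything down upright on the tray's floor without knocking anything over, and leave the little bowl where it is on the board.

Things in the scene. Friction and masses are not known exactly. Their poses are not given: they have to be found in the camera images.
- pepper_mill: Small turned dark-wood pepper mill with a waist, 108 mm tall. Base 50 mm across up to 20 mm high, narrowing to a 36 mm waist 42 to 58 mm up, then a straight round head 42 mm across from 66 to 96 mm up (the place to grip), with a small steel button on top. Origin: centre of its underside, z up. It starts upright on the board.
- tall_jar: Tall round glass spice jar with a steel lid, 48 mm across and 86 mm tall, the larger of the two jars; straight sides, the lid (top 16 mm) as wide as the glass. Origin: centre of its underside, z up. It starts upright on the board.
- square_tin: Square metal tin with a lid, 42 mm by 42 mm (43 mm at the lid), 60 mm tall. Origin: centre of its underside, z up. x and y axes are square to its sides. It starts upright on the board, within about 0.45 rad of square to the world x axis.
- egg_cup: White ceramic egg cup, 60 mm tall: round foot 38 mm across, thin stem, open bowl from 22 mm up which is 45 mm across at 36 mm up and 48 mm across at the rim (grip the bowl from outside). Origin: centre of its underside, z up. It starts upright on the board.
- small_jar: Small round glass spice jar with a steel lid, 36 mm across and 56 mm tall, the smaller of the two jars; straight sides, the lid as wide as the glass. Origin: centre of its underside, z up. It starts upright on the board.
- pinch_bowl: Shallow white ceramic bowl, 62 mm across and 26 mm tall, standing on the board among the stock; it belongs to no tray and stays where it is. Origin: centre of its underside, z up.
- long_tray: Loose wooden tray (0.9 kg), 214 mm long (its x axis), 74 mm wide (its y axis), 24 mm high, with three equal compartments in a row, each 66 mm by 66 mm inside, centred at x = -70, 0 and +70 mm, y = 0; floor 4 mm thick, walls and dividers 4 mm thick. Origin: centre of its underside, z up. It stands on the table to the left or right of the board, its long side roughly along world x (within 0.2 rad).
- short_tray: Loose wooden tray (0.7 kg), 144 mm long (its x axis), 74 mm wide (its y axis), 24 mm high, with two equal compartments in a row, each 66 mm by 66 mm inside, centred at x = -35 and +35 mm, y = 0; floor 4 mm thick, walls and divider 4 mm thick. Origin: centre of its underside, z up. It stands on the table on the other side of the board, its long side roughly along world x (within 0.2 rad).

How it is judged (in metres and radians):
At the end, for the whole second after the job is handed in: Mill in the long tray's middle, tall jar and tin at its ends, egg cup and small jar in the short tray: each within 16 mm of its compartment's centre in x and y, on the floor (within 5 mm), upright (0.15 rad), at rest, released. Trays level (0.05 rad); bowl upright, moved under 30 mm (x of pepper_mill in the frame of long_tray between -0.016 and 0.016 m and y of pepper_mill in the frame of long_tray between -0.016 and 0.016 m and z of pepper_mill in the frame of long_tray between 0 and 0.009 m and (((x of tall_jar in the frame of long_tray between 0.054 and 0.086 m and y of tall_jar in the frame of long_tray between -0.016 and 0.016 m and z of tall_jar in the frame of long_tray between 0 and 0.009 m) and (x of square_tin in the frame of long_tray between -0.086 and -0.054 m and y of square_tin in the frame of long_tray between -0.016 and 0.016 m and z of square_tin in the frame of long_tray between 0 and 0.009 m)) or ((x of tall_jar in the frame of long_tray between -0.086 and -0.054 m and y of tall_jar in the frame of long_tray between -0.016 and 0.016 m and z of tall_jar in the frame of long_tray between 0 and 0.009 m) and (x of square_tin in the frame of long_tray between 0.054 and 0.086 m and y of square_tin in the frame of long_tray between -0.016 and 0.016 m and z of square_tin in the frame of long_tray between 0 and 0.009 m))) and (((x of egg_cup in the frame of short_tray between 0.019 and 0.051 m and y of egg_cup in the frame of short_tray between -0.016 and 0.016 m and z of egg_cup in the frame of short_tray between 0 and 0.009 m) and (x of small_jar in the frame of short_tray between -0.051 and -0.019 m and y of small_jar in the frame of short_tray between -0.016 and 0.016 m and z of small_jar in the frame of short_tray between 0 and 0.009 m)) or ((x of egg_cup in the frame of short_tray between -0.051 and -0.019 m and y of egg_cup in the frame of short_tray between -0.016 and 0.016 m and z of egg_cup in the frame of short_tray between 0 and 0.009 m) and (x of small_jar in the frame of short_tray between 0.019 and 0.051 m and y of small_jar in the frame of short_tray between -0.016 and 0.016 m and z of small_jar in the frame of short_tray between 0 and 0.009 m))) and angle between each of pepper_mill, tall_jar, square_tin, egg_cup, small_jar, pinch_bowl's own z axis and vertical below 0.15 rad and linear speed of each of pepper_mill, tall_jar, square_tin, egg_cup, small_jar below 0.02 m/s and angle between each of long_tray, short_tray's own z axis and vertical below 0.05 rad and distance of pinch_bowl from where it was at the start of the episode below 0.03 m); the robot touches nothing.
It fails at once if a thing of the stock is knocked over (tilted more than 1 rad) (angle between any of pepper_mill, tall_jar, square_tin, egg_cup, small_jar, pinch_bowl's own z axis and vertical above 1 rad).
It also fails if it takes over 138 s, if anything falls off the work surface, if the arm or the gripper's body presses on something with over 40 N, if the wrist force passes 120 N, or if a joint passes its speed limit or range.

ROBOT

A 6-joint arm with a two-finger parallel gripper is mounted at the origin on the work surface. World frame = base frame: x ahead of the robot, y to its left, z up, the work surface at z = 0. Lengths are in mm, angles in rad, forces in N, time in s.
With the tool pointing down it reaches from about 300 to 1000 mm from the base axis. Payload 5.1 kg.
Tool frame: the origin (TCP) lies on the mounting face of the last link; the fingertips stand 190 mm ahead of it and the grasp point (between the pads) lies 171 mm ahead of it; z points along the fingers, y is the line along which they close (so a half turn about z gives the same grasp; the last joint's range is limited). The gripper opens to 95 mm and grips with 3 to 60 N. Pads are 20 mm wide; open, the fingers measure 119 mm over their backs; the gripper's body (75 mm by 180 mm) begins 59 mm behind the grasp point.
Start: joints at [-1.228, 0.124, 1.65, -0, 1.367, -0.083], TCP at [268.45, -591.964, 404.756] pointing down, gripper open.
Joint ranges: [-2.61, 2.61], [-1.02, 2.33], [0.03, 2.71], [-1.35, 4.49], [0.32, 2.68], [-2.91, 2.91]. Speed limits (rad/s): [2.57, 2.57, 3.14, 3.14, 3.14, 3.14].

INTERFACE

Orientations are given as a rotation vector (axis times angle).
In Python, from workcell import arm gives the robot as it stands.
- The arm moves only by the tool servo_tool, never from a script. Its argument "series" is a list of rows, each a list of 7 numbers: the shift along the tool's x, y, z in mm, then the turn, a rotation vector about the tool's x, y, z in rad, then the finger opening in mm, from 0 to 95.1. A call has 1 to 20 rows; each row is the pose to reach, as a shift and turn from the pose commanded when the call began, along the tool's axes at that moment; what a row does not reach only later rows make up. A row lasts 1/8 s, in which the tool goes at most 62.5 mm and 10.7 degrees, less where a joint would pass 70% of its speed; a pose out of reach is approached as far as the arm can. A call with a gripper value outside its range is refused whole. The fingers move at their own pace and stop on an object; "newtons" is the grip in N (left out, the last holds). Time passes only in rows, so rows that repeat a pose let the fingers close. It gives the time, the measured TCP pose, the force, the opening and the grip force at its end, in the units of the state.
- arm.observe(): the state, without advancing time (a new reading comes with each control period).
- arm.read_camera(name): name is "scene" or "side" or "wrist"; returns the picture (420x560x3 uint8, red, green, blue); there is no depth.
- arm.camera_model(name): a dict with "fx", "fy", "cx", "cy" (pixels), "position" and "attitude" of the camera in the world. Camera axes: x right, y down, z forward; pixel columns grow to the right and rows downward; lengths in mm; the calibration is good to about 2 mm. A picture is of the moment at which its call begins: read the wrist's pose just before it. camera_model takes no time and is no camera call; for the wrist camera it gives the pose at the moment of the call.
- arm.job_done(): hands the job in; it is judged then, once.
The state is a dict: "time": time; "joint_pos": joint angles; "joint_velocities": joint speeds; "joint_torque": joint torques, N m; "tcp_pos": TCP position; "tcp_rot": TCP orientation; "ft_force": force on the tool from outside, world axes, zero at the start; "ft_torque": the same for the moment, N m; "grip_width": opening from 0.0 (shut) to 1.0 (fully open); "gripper_force": force on a finger pad.
Only numpy, scipy, OpenCV 4.12 (cv2) and the standard library are available. Lean on these libraries where they do the work, as an engineer would, in place of code of your own. Each camera call takes 0.05 s, during which the arm holds its last target. There are 200 camera calls.

## Working session

There is one attempt and no reset: what is moved stays moved. The work goes in short steps, Python scripts to look and compute and a tool call to move; the robot and the scene stay as the last step left them, time stands still between calls to the robot, and variables do not carry over. Pictures are saved under pics/ and viewed, at most 14 in all, crops included, and the job is handed in when it is done.

Besides the shell and the picture viewer there is one more tool, called after "Request:" by a JSON object that holds its "name" and its "arguments". servo_tool: Moves the arm, as the interface text tells. Its arguments: {"type":"object","properties":{"series":{"type":"array"},"newtons":{"type":"number"}},"required":["series"]}

```bash
mkdir -p pics
cat > h.py <<'E'
import numpy as np,cv2
from scipy.spatial.transform import Rotation as R
from workcell import arm
def snap(n,f):
    m=arm.camera_model(n); im=arm.read_camera(n); cv2.imwrite('pics/'+f,im[:,:,::-1]); return m,im
def rot(m):
    a=np.array(m['attitude'],float); return a if a.shape==(3,3) else R.from_rotvec(a).as_matrix() if a.size==3 else R.from_quat(a).as_matrix()
def ray(m,u,v,z):
    d=rot(m)@np.array([(u-m['cx'])/m['fx'],(v-m['cy'])/m['fy'],1]); p=np.array(m['position']); return (p+d*(z-p[2])/d[2])[:2].round(1)
E
python3 - <<'E'
from h import *
for n in('scene','side','wrist'):
    m,_=snap(n,n+'0.png'); print(n,m)
print(arm.observe())
a=cv2.imread('pics/scene0.png');b=cv2.imread('pics/side0.png')
E
```

```text
scene {'fx': 459.7293590749698, 'fy': 459.7293590749698, 'cx': 282.5850066845864, 'cy': 209.25614070602066, 'position': array([1203.23631544, -277.8495387 ,  797.40322791]), 'attitude': array([-2.04980252, -1.31891904,  0.55782655])}
side {'fx': 495.4711357305052, 'fy': 495.4711357305052, 'cx': 283.97252728239414, 'cy': 209.80989945145137, 'position': array([277.26097832, 696.41633521, 662.97247559]), 'attitude': array([-0.48651954,  2.64958716, -1.24105698])}
wrist {'fx': 301.5198644438906, 'fy': 301.5198644438906, 'cx': 279.61572620035037, 'cy': 210.5256125719482, 'position': array([ 339.73671725, -559.80885676,  384.31951528]), 'attitude': array([ 2.43646162, -1.56937656, -0.22405298])}
{'time': 0.15, 'joint_pos': array([-1.22759905e+00,  1.24335507e-01,  1.65136138e+00,  2.61977132e-05,
        1.36751077e+00, -8.25833085e-02]), 'joint_velocities': array([-0.00088285, -0.00319871, -0.00226937, -0.00171207, -0.00231761,
       -0.00179378]), 'joint_torque': array([-8.38790747e-04, -4.18191934e+01, -3.60472548e+01,  7.75112514e-02,
        4.68678342e-02, -1.13299498e-04]), 'tcp_pos': array([ 268.38959457, -591.7850858 ,  403.78136093]), 'tcp_rot': array([-3.06910240e+00, -6.63426789e-01,  2.89528929e-04]), 'ft_force': array([-0.54357141, -0.37140914, -0.4156691 ]), 'ft_torque': array([-0.02664055, -0.02226616, -0.03353803]), 'gripper_force': 0.0, 'grip_width': 1.0022620368004482}
```

View pics/scene0.png

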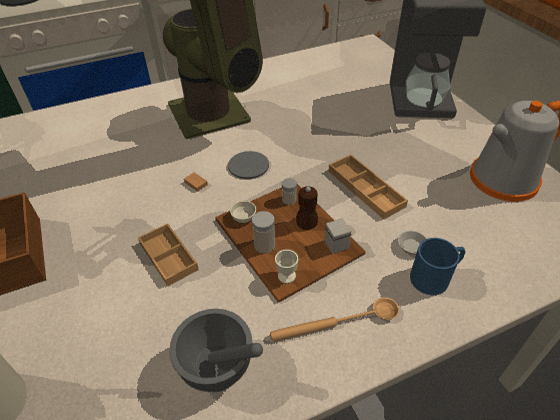

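View pics/side0.png

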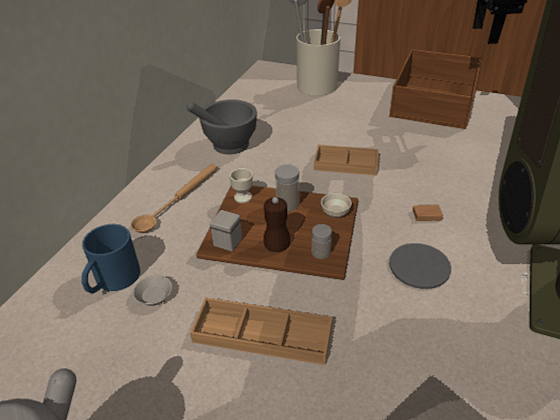

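The scene shot has the short tray at about (168,252), the long tray at (368,185), and the board's stock between them. The side shot has the long tray at (262,330) and the short tray at (347,159). I'll triangulate the tops.

```bash
cat >> h.py <<'E'
def tri(obs):
    A=[];b=[]
    for m,u,v in obs:
        d=rot(m)@np.array([(u-m['cx'])/m['fx'],(v-m['cy'])/m['fy'],1]); d/=np.linalg.norm(d)
        P=np.eye(3)-np.outer(d,d); A.append(P); b.append(P@np.array(m['position']))
    return np.linalg.lstsq(np.vstack(A),np.hstack(b),rcond=None)[0].round(1)
E
python3 - <<'E'
from h import *
s=arm.camera_model('scene');d=arm.camera_model('side')
for k,a,b in [('tall',(263,217),(287,172)),('tin',(338,230),(225,221)),('egg',(287,258),(241,176)),('mill',(308,188),(275,200)),('small',(289,184),(321,231)),('bowl',(243,211),(336,204)),('boardL',(278,299),(218,189)),('boardR',(365,251),(201,258))]:
    print(k,tri([(s,*a),(d,*b)]))
for p in [(330,160),(350,155),(406,205),(387,214)]: print('long',ray(s,*p,24))
for p in [(138,236),(163,226),(198,265),(171,283)]: print('short',ray(s,*p,24))
for p in [(203,300),(335,317),(328,360),(193,344)]: print('longside',ray(d,*p,24))
E
```

```text
tall [573.4 -50.1  96.8]
tin [644.2  91.9  62.1]
egg [672.8 -41.   68.4]
mill [552.   65.1 117.4]
small [467.7  57.6  63. ]
bowl [474.9 -64.4  30.8]
boardL [731.5 -71.4   7.4]
boardR [677.  144.5   2.1]
long [388.7 212.6]
long [392.9 270.7]
long [613.1 295.9]
long [619.2 238.8]
short [ 442.4 -304.8]
short [ 436.  -246.2]
short [ 578.2 -205.8]
short [ 599.7 -269.6]
longside [611.4 246.9]
longside [395.6 204. ]
longside [382.4 283.4]
longside [584.  329.1]
```

```bash
cat >> h.py <<'E'
def go(x,y,z,yaw,o=None):
    """x,y,z of TCP"""
    o=o or arm.observe(); R0=R.from_rotvec(o['tcp_rot']); T=R.from_euler('z',yaw)*R.from_euler('x',np.pi)
    print('shift',R0.inv().apply(np.array([x,y,z])-o['tcp_pos']).round(1),'turn',(R0.inv()*T).as_rotvec().round(3))
E
python3 - <<'E'
from h import *
o=arm.observe();m=arm.camera_model('wrist');R0=R.from_rotvec(o['tcp_rot'])
print(R0.inv().apply(np.array(m['position'])-o['tcp_pos']),R0.as_matrix().T@rot(m))
go(450,10,480,0);
E
```

```text
[78.17829694  0.41580257 19.31826192] [[ 2.97264341e-04 -9.60795530e-01 -2.77257753e-01]
 [ 9.99999955e-01  2.78533818e-04  1.06941212e-04]
 [-2.55229781e-05 -2.77257772e-01  9.60795570e-01]]
shift [ 414.  -473.2  -75.4] turn [-0.002  0.     0.426]
```

Run:
```python
from h import *
go(590,10,480,0)
```

```text
shift [ 541.5 -415.3  -75.5] turn [-0.002  0.     0.426]
```

Request:
{"name": "servo_tool", "arguments": {"series": [[541,-415,-75,0,0,0.426,95],[541,-415,-75,0,0,0.426,95],[541,-415,-75,0,0,0.426,95],[541,-415,-75,0,0,0.426,95],[541,-415,-75,0,0,0.426,95],[541,-415,-75,0,0,0.426,95],[541,-415,-75,0,0,0.426,95],[541,-415,-75,0,0,0.426,95],[541,-415,-75,0,0,0.426,95],[541,-415,-75,0,0,0.426,95],[541,-415,-75,0,0,0.426,95],[541,-415,-75,0,0,0.426,95],[541,-415,-75,0,0,0.426,95],[541,-415,-75,0,0,0.426,95],[541,-415,-75,0,0,0.426,95],[541,-415,-75,0,0,0.426,95]]}}

```text
time: 2.15
tcp_pos: [589.5, 8.6, 479.8]
tcp_rot: [3.142, -0.002, 0.0]
ft_force: [0.2, 0.7, -0.8]
grip_width: 0.999
gripper_force: 0.0
```

Run:
```python
from h import *
import pickle
m,im=snap('wrist','w1.png'); pickle.dump(m,open('w1.pkl','wb'))
cv2.imwrite('pics/w1b.png',cv2.resize(im[:,:,::-1],(800,600),interpolation=cv2.INTER_CUBIC))
print(arm.observe()['tcp_pos'])
```

```text
[589.54482183   8.79170334 479.82386679]
```

View pics/w1b.png

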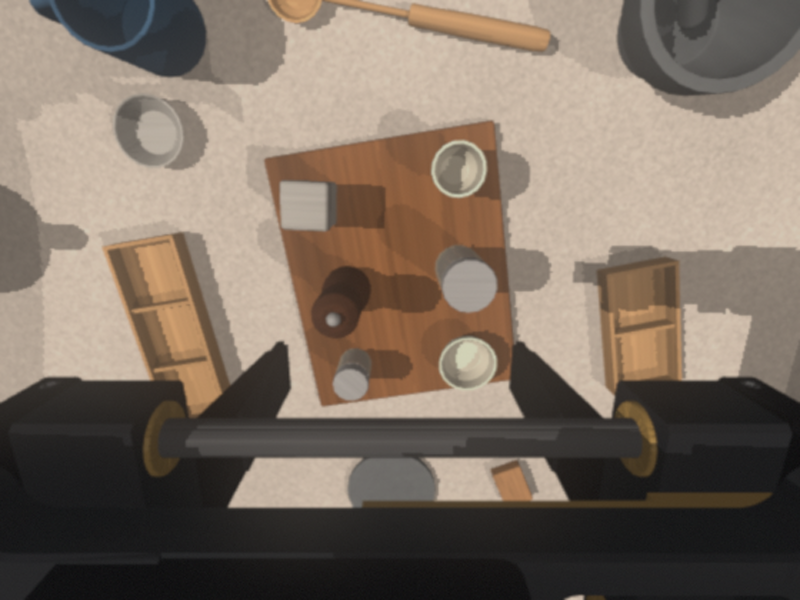

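The overhead shot shows every item. In 800x600 pixels: mill button (334,320), small jar (351,383), tall jar (469,287), egg cup (460,168) and tin top (306,206). The tray ends nearest the base are hidden by the gripper.

Run:
```python
from h import *
import pickle
w=pickle.load(open('w1.pkl','rb'));s=arm.camera_model('scene');d=arm.camera_model('side');k=.7
P={'tall':((469,287),96,(263,217),(287,172)),'tin':((306,206),70,(338,230),(225,221)),'egg':((460,168),70,(287,258),(241,176)),'mill':((334,320),118,(308,188),(275,200)),'small':((351,383),66,(289,184),(321,231)),'bowl':((467,362),36,(243,211),(336,204))}
for n,(a,z,b,c) in P.items():
    u,v=a[0]*k,a[1]*k; print(n,ray(w,u,v,z),tri([(w,u,v),(s,*b),(d,*c)]))
for p in [(279,181),(331,182),(332,230),(282,230)]: print('tin',ray(w,p[0]*k,p[1]*k,70))
for p in [(266,158),(493,121),(513,380),(322,405)]: print('board',ray(w,p[0]*k,p[1]*k,10))
for p in [(104,247),(180,234),(132,308),(188,300),(152,369),(206,360),(229,400)]: print('long',ray(w,p[0]*k,p[1]*k,24))
for p in [(598,271),(677,259),(613,331),(681,321),(683,380),(610,390)]: print('short',ray(w,p[0]*k,p[1]*k,24))
```

```text
tall [575.1 -52.5] [574.3 -51.2  96.7]
tin [642.8  91.1] [643.3  92.4  62.2]
egg [674.9 -44.4] [673.9 -42.7  68.5]
mill [552.3  63.1] [552.1  64.3 117.2]
small [467.8  57.3] [467.3  57.7  63.2]
bowl [477.1 -63.9] [474.9 -64.5  30.8]
tin [664.2 113.3]
tin [663.3  67.9]
tin [621.6  68.9]
tin [621.7 114. ]
board [685.7 140.7]
board [719.5 -82.8]
board [ 442.9 -122.1]
board [411.   99.1]
long [599.3 309.1]
long [612.4 229.8]
long [534.3 291.8]
long [543.  231.3]
long [463.7 282. ]
long [474.4 220.9]
long [425.4 201.1]
short [ 573.7 -197. ]
short [ 586.2 -276.5]
short [ 507.8 -221.5]
short [ 519.1 -292.6]
short [ 449.7 -307.3]
short [ 437.5 -227.7]
```

Request:
{"name": "servo_tool", "arguments": {"series": [[-37,-55,60,0,0,-0.148,95],[-37,-55,120,0,0,-0.148,95],[-37,-55,150,0,0,-0.148,80],[-37,-55,180,0,0,-0.148,80],[-37,-55,205,0,0,-0.148,80],[-37,-55,218,0,0,-0.148,80],[-37,-55,218,0,0,-0.148,80],[-37,-55,218,0,0,-0.148,36],[-37,-55,218,0,0,-0.148,36],[-37,-55,218,0,0,-0.148,36],[-37,-55,218,0,0,-0.148,36],[-37,-55,218,0,0,-0.148,36],[-37,-55,218,0,0,-0.148,36],[-37,-55,218,0,0,-0.148,36]], "newtons": 20}}

```text
time: 3.95
tcp_pos: [552.8, 64.5, 262.0]
tcp_rot: [-3.133, -0.232, -0.001]
ft_force: [-1.3, -0.1, 2.0]
grip_width: 0.436
gripper_force: 20.0
```

Run:
```python
from h import *
o=arm.observe();print(o['grip_width']*95,o['gripper_force'],o['tcp_pos'],o['ft_force'])
go(502.5,255,400,.148);go(502.5,255,270,.148)
```

```text
41.406946990018184 20.000315558500006 [552.84896261  64.50167994 262.0438578 ] [-1.33066981 -0.08844511  1.95434514]
shift [ -21.7 -195.8 -138. ] turn [-0. -0. -0.]
shift [ -21.7 -195.8   -8. ] turn [-0. -0. -0.]
```

Request:
{"name": "servo_tool", "arguments": {"series": [[0,0,-30,0,0,0,36],[0,0,-90,0,0,0,36],[-5,-40,-110,0,0,0,36],[-10,-90,-110,0,0,0,36],[-15,-140,-110,0,0,0,36],[-22,-180,-110,0,0,0,36],[-22,-196,-110,0,0,0,36],[-22,-196,-110,0,0,0,36],[-22,-196,-110,0,0,0,36]]}}

```text
time: 5.08
tcp_pos: [502.5, 254.2, 371.4]
tcp_rot: [3.132, 0.23, -0.001]
ft_force: [0.0, 0.4, -1.2]
grip_width: 0.438
gripper_force: 20.0
```

Run:
```python
from h import *
import pickle
m,im=snap('wrist','w2.png'); pickle.dump(m,open('w2.pkl','wb'))
cv2.imwrite('pics/w2b.png',cv2.resize(im[:,:,::-1],(800,600),interpolation=cv2.INTER_CUBIC))
o=arm.observe();print(o['tcp_pos'],o['grip_width'])
```

```text
[502.57720347 253.99577518 371.49817161] 0.4388744828940207
```

View pics/w2b.png

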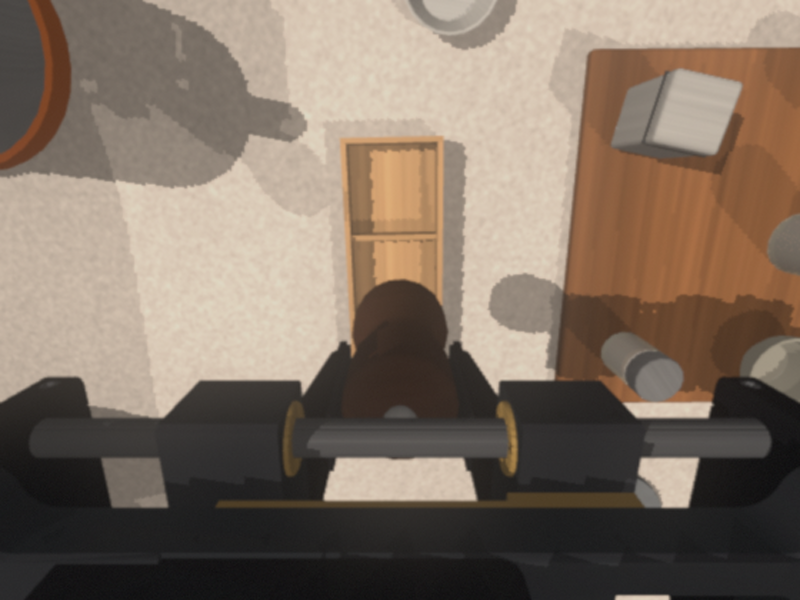

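The mill is held above the tray. The far rim corners are at (341,139) and (443,137), and the divider runs (352,237)–(437,235). The tin shows at (698,112).

Run:
```python
from h import *
import pickle
w=pickle.load(open('w2.pkl','rb'));k=.7
for p in [(341,140),(443,138),(352,237),(437,235),(356,350),(442,305)]: print('long',ray(w,p[0]*k,p[1]*k,24))
for p in [(683,68),(743,82),(717,158),(652,146)]: print('tin',ray(w,p[0]*k,p[1]*k,70))
print('small',ray(w,657*k,379*k,66))
```

```text
long [598.6 309.9]
long [610.6 238. ]
long [530.9 294.1]
long [541.8 230.4]
long [439.5 280.1]
long [487.7 217. ]
tin [665.2 108.5]
tin [663.2  70.8]
tin [619.8  71.1]
tin [620.7 113.3]
small [467.   58.2]
```

Request:
{"name": "servo_tool", "arguments": {"series": [[-1,-2,50,0,0,-0.022,36],[-1,-2,85,0,0,-0.022,36],[-1,-2,105,0,0,-0.022,36],[-1,-2,112,0,0,-0.022,36],[-1,-2,115,0,0,-0.022,36],[-1,-2,115,0,0,-0.022,36],[-1,-2,115,0,0,-0.022,36],[-1,-2,115,0,0,-0.022,75],[-1,-2,115,0,0,-0.022,75],[-1,-2,115,0,0,-0.022,75],[-1,-2,115,0,0,-0.022,75],[-1,-2,100,0,0,-0.022,75],[-1,-2,60,0,0,-0.022,75],[-1,-2,0,0,0,-0.022,75],[-1,-2,0,0,0,-0.022,75]]}}

```text
time: 7.0
tcp_pos: [502.3, 257.5, 380.0]
tcp_rot: [-3.126, -0.266, -0.02]
ft_force: [0.3, 0.2, 0.2]
grip_width: 0.786
gripper_force: 0.0
```

Run:
```python
from h import *
go(575,-52,371,.17);go(575,-52,241,.17)
```

```text
shift [ 19.2 317.4   8.4] turn [-0.003 -0.013 -0.   ]
shift [ 17.5 317.8 138.3] turn [-0.003 -0.013 -0.   ]
```

Request:
{"name": "servo_tool", "arguments": {"series": [[4,50,0,0,0,0,75],[8,110,0,0,0,0,80],[12,170,0,0,0,0,80],[16,230,0,0,0,0,80],[20,290,0,0,0,0,80],[21,316,30,0,0,0,80],[21,316,70,0,0,0,80],[21,316,100,0,0,0,80],[21,316,120,0,0,0,80],[21,316,130,0,0,0,80],[21,316,130,0,0,0,80],[21,316,130,0,0,0,40],[21,316,130,0,0,0,40],[21,316,130,0,0,0,40],[21,316,130,0,0,0,40],[21,316,130,0,0,0,40],[21,316,130,0,0,0,40]]}}

```text
time: 9.12
tcp_pos: [575.1, -51.1, 242.2]
tcp_rot: [3.13, 0.266, 0.001]
ft_force: [-0.7, -0.0, 2.5]
grip_width: 0.504
gripper_force: 20.0
```

Run:
```python
from h import *
o=arm.observe();print(o['grip_width']*95,o['tcp_pos'],o['tcp_rot'])
go(570,267.8,361,.17)
```

```text
47.83485256040626 [575.13482144 -51.12872743 242.2368925 ] [3.12995538e+00 2.66315346e-01 1.07871265e-03]
shift [  48.9 -315.2 -118.9] turn [ 0.    -0.001 -0.   ]
```

Request:
{"name": "servo_tool", "arguments": {"series": [[0,0,-40,0,0,0,40],[0,0,-100,0,0,0,40],[5,-40,-120,0,0,0,40],[13,-90,-120,0,0,0,40],[22,-150,-120,0,0,0,40],[31,-205,-120,0,0,0,40],[40,-260,-120,0,0,0,40],[49,-305,-120,0,0,0,40],[49,-315,-90,0,0,0,40],[49,-315,-50,0,0,0,40],[49,-315,-20,0,0,0,40],[49,-315,-4,0,0,0,40],[49,-315,3,0,0,0,40],[49,-315,5.5,0,0,0,40],[49,-315,5.5,0,0,0,40],[49,-315,5.5,0,0,0,40],[49,-315,5.5,0,0,0,75],[49,-315,5.5,0,0,0,75],[49,-315,5.5,0,0,0,75],[49,-315,5.5,0,0,0,75]]}}

```text
time: 11.62
tcp_pos: [570.0, 267.8, 236.3]
tcp_rot: [-3.13, -0.266, -0.0]
ft_force: [0.2, -0.3, -0.2]
grip_width: 0.782
gripper_force: 0.0
```

Run:
```python
from h import *
o=arm.observe();print(o['grip_width']*95,o['tcp_pos'],o['tcp_rot'])
go(642.5,91.5,300,0);go(642.5,91.5,223,0)
```

```text
74.3102902533418 [570.0112382  267.77462794 236.33382435] [-3.13021796e+00 -2.66399198e-01 -1.16864627e-04]
shift [ 41.7 186.  -63.7] turn [-0.   -0.    0.17]
shift [ 41.7 186.   13.3] turn [-0.   -0.    0.17]
```

Request:
{"name": "servo_tool", "arguments": {"series": [[0,0,-40,0,0,0,78],[0,0,-90,0,0,0,80],[10,40,-90,0,0,0.08,80],[25,95,-90,0,0,0.17,80],[41,150,-90,0,0,0.17,80],[42,186,-70,0,0,0.17,80],[42,186,-40,0,0,0.17,80],[42,186,-10,0,0,0.17,80],[42,186,8,0,0,0.17,80],[42,186,13,0,0,0.17,80],[42,186,13,0,0,0.17,80],[42,186,13,0,0,0.17,36],[42,186,13,0,0,0.17,36],[42,186,13,0,0,0.17,36],[42,186,13,0,0,0.17,36],[42,186,13,0,0,0.17,36],[42,186,13,0,0,0.17,36],[42,186,13,0,0,0.17,36]]}}

```text
time: 13.88
tcp_pos: [642.9, 91.6, 223.5]
tcp_rot: [-3.141, 0.0, -0.0]
ft_force: [-0.5, 0.2, 1.7]
grip_width: 0.45
gripper_force: 19.8
```

Run:
```python
from h import *
o=arm.observe();print(o['grip_width']*95,o['tcp_pos'],o['tcp_rot'])
go(432,244.2,361,.17)
```

```text
42.78754184360241 [642.88283731  91.61377652 223.45663254] [-3.14135667e+00  3.36324260e-04 -2.96336541e-04]
shift [-210.9 -152.6 -137.5] turn [-0.   -0.   -0.17]
```

Request:
{"name": "servo_tool", "arguments": {"series": [[0,0,-40,0,0,0,36],[0,0,-100,0,0,0,36],[-20,-15,-138,0,0,-0.05,36],[-65,-47,-138,0,0,-0.1,36],[-110,-80,-138,0,0,-0.17,36],[-155,-112,-138,0,0,-0.17,36],[-195,-140,-138,0,0,-0.17,36],[-211,-153,-120,0,0,-0.17,36],[-211,-153,-80,0,0,-0.17,36],[-211,-153,-45,0,0,-0.17,36],[-211,-153,-15,0,0,-0.17,36],[-211,-153,0,0,0,-0.17,36],[-211,-153,5.5,0,0,-0.17,36],[-211,-153,5.5,0,0,-0.17,36],[-211,-153,5.5,0,0,-0.17,36],[-211,-153,5.5,0,0,-0.17,70],[-211,-153,5.5,0,0,-0.17,70],[-211,-153,5.5,0,0,-0.17,70],[-211,-153,-20,0,0,-0.17,70],[-211,-153,-80,0,0,-0.17,70]]}}

```text
time: 16.38
tcp_pos: [430.6, 244.0, 300.9]
tcp_rot: [3.128, 0.266, -0.011]
ft_force: [1.9, 0.2, -0.5]
grip_width: 0.735
gripper_force: 0.0
```

Run:
```python
from h import *
o=arm.observe();print(o['grip_width']*95,o['tcp_pos'],o['ft_force'])
# from commanded pose
o['tcp_pos']=np.array([432,244.5,303.5])
go(467.5,57.5,222,.2,o); go(505,-255,400,.2,o)
```

```text
69.86458890457848 [430.60123618 243.99570722 300.91315971] [ 1.92544646  0.16516226 -0.49195723]
shift [  4.  190.2  81.8] turn [ 0.002  0.008 -0.03 ]
shift [-13.1 504.8 -95.5] turn [ 0.002  0.008 -0.03 ]
```

Request:
{"name": "servo_tool", "arguments": {"series": [[0,50,-10,0,0,-0.03,70],[1,110,-10,0,0,-0.03,75],[3,165,0,0,0,-0.03,75],[3,190,25,0,0,-0.03,75],[3,190,55,0,0,-0.03,75],[3,190,75,0,0,-0.03,75],[3,190,82,0,0,-0.03,75],[3,190,82,0,0,-0.03,75],[3,190,82,0,0,-0.03,30],[3,190,82,0,0,-0.03,30],[3,190,82,0,0,-0.03,30],[3,190,82,0,0,-0.03,30],[3,190,82,0,0,-0.03,30],[3,190,82,0,0,-0.03,30],[3,190,82,0,0,-0.03,30]]}}

```text
time: 18.25
tcp_pos: [467.0, 57.8, 221.4]
tcp_rot: [-3.126, -0.313, -0.0]
ft_force: [-0.3, -0.2, 1.8]
grip_width: 0.375
gripper_force: 20.0
```

Run:
```python
from h import *
o=arm.observe();print(o['grip_width']*95,o['tcp_pos'],o['tcp_rot'])
go(479,-263,380,.2)
```

```text
35.65617464046572 [466.9987685   57.82562453 221.41441844] [-3.12584598e+00 -3.13260123e-01 -1.37463634e-04]
shift [ -51.9  316.8 -158.6] turn [-0. -0. -0.]
```

Request:
{"name": "servo_tool", "arguments": {"series": [[0,0,-40,0,0,0,30],[0,0,-95,0,0,0,30],[-8,50,-130,0,0,0,30],[-16,105,-158,0,0,0,30],[-26,165,-158,0,0,0,30],[-36,225,-158,0,0,0,30],[-46,280,-158,0,0,0,30],[-52,310,-158,0,0,0,30],[-52,317,-158,0,0,0,30],[-52,317,-158,0,0,0,30],[-52,317,-158,0,0,0,30]]}}

```text
time: 19.62
tcp_pos: [479.0, -262.1, 379.0]
tcp_rot: [-3.125, -0.315, 0.0]
ft_force: [-0.3, 0.8, -0.5]
grip_width: 0.377
gripper_force: 20.0
```

Run:
```python
from h import *
import pickle
m,im=snap('wrist','w3.png'); pickle.dump(m,open('w3.pkl','wb'))
cv2.imwrite('pics/w3b.png',cv2.resize(im[:,:,::-1],(800,600),interpolation=cv2.INTER_CUBIC))
o=arm.observe();print(o['tcp_pos'],o['grip_width'])
```

```text
[ 478.98036907 -262.07104024  379.14013005] 0.3772380434110375
```

View pics/w3b.png

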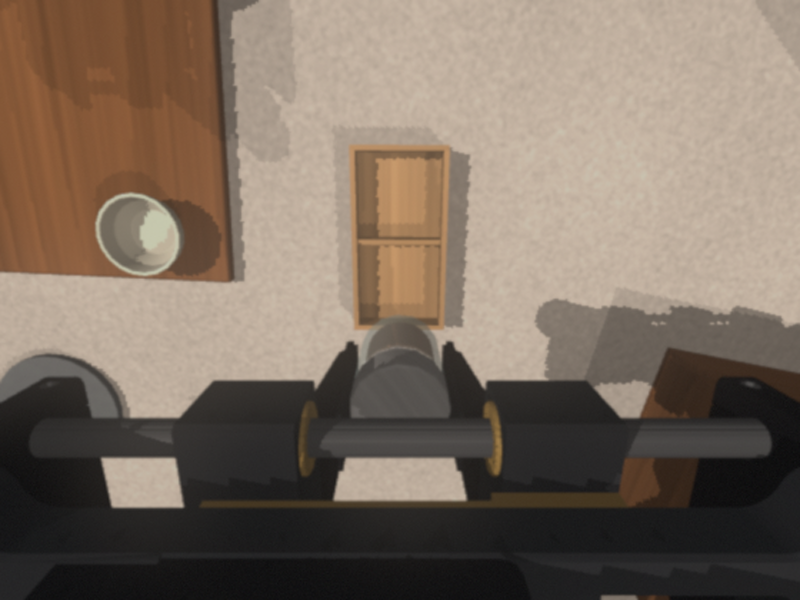

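The whole short tray is visible: rim corners (350,146), (450,146), (445,328) and (355,328), with the divider at row 241.

Run:
```python
from h import *
import pickle
w=pickle.load(open('w3.pkl','rb'));k=.7
c=np.array([ray(w,p[0]*k,p[1]*k,24) for p in [(350,146),(450,146),(445,328),(355,328)]]);print(c,c.mean(0))
print(ray(w,400*k,241*k,24))
for p in [(350,146),(450,146),(445,328),(355,328)]:pass
x=(c[0]+c[1]-c[2]-c[3])/2; print(x,np.linalg.norm(x),np.arctan2(x[1],x[0]))
t=x/np.linalg.norm(x); C=c.mean(0)
for s in(-35,35): P=C+s*t; print(P); go(*P,221.4-5.5,.2)
```

```text
[[ 569.4 -206.8]
 [ 584.1 -278.8]
 [ 445.3 -307.6]
 [ 430.4 -234.8]] [ 507.3 -257. ]
[ 508.3 -256.8]
[138.9  28.4] 141.7736576377996 0.20168381686725084
[ 473.00942669 -264.01117554]
shift [ -6.2   0.8 163.2] turn [-0.     0.     0.001]
[ 541.59057331 -249.98882446]
shift [ 63.8   0.7 163.2] turn [-0.     0.     0.001]
```

Request:
{"name": "servo_tool", "arguments": {"series": [[-6,1,50,0,0,0,30],[-6,1,100,0,0,0,30],[-6,1,135,0,0,0,30],[-6,1,155,0,0,0,30],[-6,1,163,0,0,0,30],[-6,1,163,0,0,0,30],[-6,1,163,0,0,0,30],[-6,1,163,0,0,0,65],[-6,1,163,0,0,0,65],[-6,1,163,0,0,0,65],[-6,1,163,0,0,0,65],[-6,1,140,0,0,0,65],[-6,1,90,0,0,0,75],[-6,1,60,0,0,0,80],[-6,1,60,0,0,0,80],[-6,1,60,0,0,0,80]]}}

```text
time: 21.68
tcp_pos: [472.8, -265.1, 318.0]
tcp_rot: [-3.125, -0.313, 0.002]
ft_force: [0.2, -0.9, -0.3]
grip_width: 0.836
gripper_force: 0.0
```

Run:
```python
from h import *
o=arm.observe();print(o['tcp_pos'],o['tcp_rot'])
go(674.3,-43.5,225,.2)
```

```text
[ 472.79126304 -265.12088442  317.95355189] [-3.12472257e+00 -3.13136293e-01  2.29588724e-03]
shift [ 241.6 -177.1   92.9] turn [-0.001  0.001 -0.   ]
```

Request:
{"name": "servo_tool", "arguments": {"series": [[45,-33,0,0,0,0,80],[92,-67,0,0,0,0,80],[140,-102,0,0,0,0,80],[188,-137,0,0,0,0,80],[230,-168,0,0,0,0,80],[242,-177,30,0,0,0,80],[242,-177,65,0,0,0,80],[242,-177,85,0,0,0,80],[242,-177,93,0,0,0,80],[242,-177,93,0,0,0,80],[242,-177,93,0,0,0,38],[242,-177,93,0,0,0,38],[242,-177,93,0,0,0,38],[242,-177,93,0,0,0,38],[242,-177,93,0,0,0,38],[242,-177,93,0,0,0,38]], "newtons": 15}}

```text
time: 23.68
tcp_pos: [675.4, -43.8, 226.8]
tcp_rot: [-3.126, -0.313, -0.001]
ft_force: [-0.4, 1.3, 2.8]
grip_width: 0.492
gripper_force: 15.0
```

Run:
```python
from h import *
o=arm.observe();print(o['tcp_pos'],o['grip_width']*95,o['gripper_force'])
go(542,-250,300,.2)
```

```text
[675.43975845 -43.77904301 226.75703364] 46.78561428817149 15.000081002363004
shift [-171.7  175.6  -73.4] turn [ 0.    -0.001 -0.   ]
```

Request:
{"name": "servo_tool", "arguments": {"series": [[0,0,-30,0,0,0,38],[0,0,-80,0,0,0,38],[-35,35,-90,0,0,0,38],[-75,77,-90,0,0,0,38],[-115,118,-90,0,0,0,38],[-155,158,-90,0,0,0,38],[-172,176,-80,0,0,0,38],[-172,176,-50,0,0,0,38],[-172,176,-20,0,0,0,38],[-172,176,-3,0,0,0,38],[-172,176,5,0,0,0,38],[-172,176,5,0,0,0,38],[-172,176,5,0,0,0,38],[-172,176,5,0,0,0,70],[-172,176,5,0,0,0,70],[-172,176,5,0,0,0,70],[-172,176,5,0,0,0,70],[-172,176,-30,0,0,0,70],[-172,176,-90,0,0,0,70],[-172,176,-150,0,0,0,70]]}}

```text
time: 26.18
tcp_pos: [541.3, -250.4, 377.4]
tcp_rot: [-3.125, -0.313, 0.001]
ft_force: [1.7, -0.7, -0.2]
grip_width: 0.739
gripper_force: 0.0
```

Run:
```python
from h import *
o=arm.observe();print(o['tcp_pos'],o['grip_width'])
_,a=snap('scene','s1.png');_,b=snap('side','d1.png')
f=lambda im:cv2.resize(im[100:330,100:430,::-1],(792,552)[:2])
cv2.imwrite('pics/s1c.png',cv2.resize(a[130:300,120:430,::-1],(775,425),interpolation=3))
cv2.imwrite('pics/d1c.png',cv2.resize(b[90:370,180:390,::-1],(450,600),interpolation=3))
```

```text
[ 541.30957061 -250.37180165  377.38778797] 0.738745053908301
```

View pics/s1c.png

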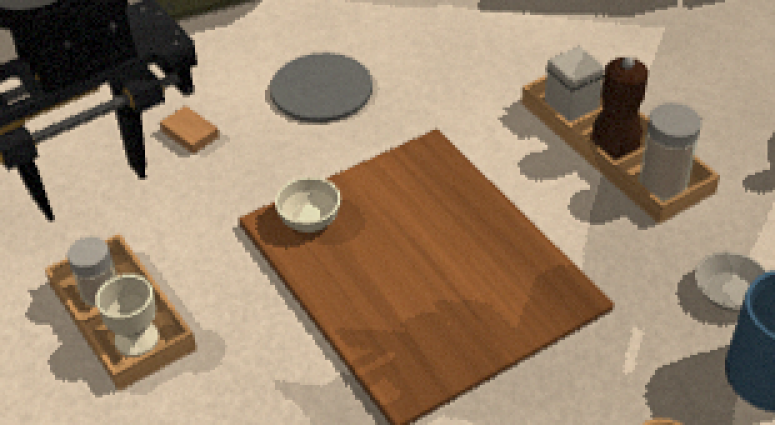

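View pics/d1c.png

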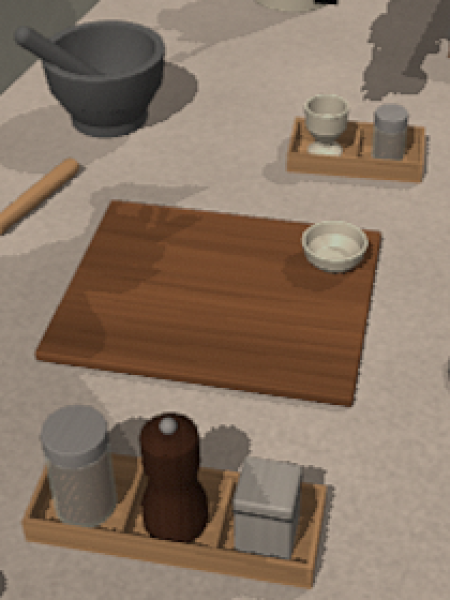

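Everything stands upright in its compartment in both views. One triangulation of the tops will check the seating heights before I hand in.

Run:
```python
from h import *
s=arm.camera_model('scene');d=arm.camera_model('side')
def loc(p,c,yaw):
    q=p[:2]-np.array(c); return (R.from_euler('z',-yaw).apply([*q,0])[:2]).round(1)
L=((501,256),.17);S=((507.3,-257),.2)
for n,a,b,h,T in [('tin',(575,64),(272,487),64,L),('tall',(675,117),(75,425),90,L),('mill',(628,62),(168,426),112,L),('small',(90,250),(391,115),60,S),('egg',(126,293),(327,107),64,S)]:
    p=tri([(s,a[0]/2.5+120,a[1]/2.5+130),(d,b[0]/2.143+180,b[1]/2.143+90)]); print(n,p,'expect z',h,loc(p,*T))
```

```text
tin [429.5 245.6  57.4] expect z 64 [-72.2   1.8]
tall [570.8 266.9  90.2] expect z 90 [70.6 -1.1]
mill [500.9 257.7 107.2] expect z 112 [0.2 1.7]
small [ 473.4 -264.2   56.3] expect z 60 [-34.7  -0.3]
egg [ 539.7 -248.1   61.9] expect z 64 [33.5  2.3]
```

All seated and centred to within about 2 mm.

```bash
python3 -c "
from workcell import arm; print(arm.job_done())"
```

```text
the job is handed in; nothing more can be done
None
```

Both trays are made up and the job is handed in at about 26 s of the 138 s allowed: all five things measured within about 3 mm of their compartment centres, upright in both camera views, and the bowl was not touched; the hand-in returned no verdict.

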